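# Set the empty spectacle frame on the tracing cradle

### The arm

A 6-joint arm with a two-finger parallel gripper is mounted at the origin on the work surface. World frame = base frame: x ahead of the robot, y to its left, z up, the work surface at z = 0. Lengths are in m, angles in rad, forces in N, time in s.
With the tool pointing down it reaches from about 0.375 to 0.9 m from the base axis. Payload 3.1 kg.
Tool frame: the origin (TCP) lies between the finger pads; the fingertips stand 22 mm ahead of it and the grasp point (between the pads) lies 3 mm ahead of it; z points along the fingers, y is the line along which they close (so a half turn about z gives the same grasp; the last joint's range is limited). The gripper opens to 87 mm and grips with 3 to 60 N. Pads are 19 mm wide; open, the fingers measure 117 mm over their backs; the gripper's body (75 mm by 190 mm) begins 51 mm behind the grasp point.
Start: joints at [-1.486, 0.527, 1.433, -0, 1.181, -0.178], TCP at [0.163, -0.603, 0.245] pointing down, gripper open.
Joint ranges: [-3.08, 3.08], [-0.75, 2.2], [0.22, 2.44], [-1.43, 4.57], [0, 2.65], [-2.85, 2.85]. Speed limits (rad/s): [2.79, 2.79, 3.14, 3.14, 3.14, 3.14].

### API

Orientations are given as a 3x3 rotation matrix whose columns are the frame's x, y, z axes.
In Python, from rig import get_state, optics, workorder gives the robot as it stands. The module is installed in compiled form; this text tells all that it offers.
- The arm moves only by the tool jog_arm, never from a script. Its argument "series" is a list of rows, each a list of 6 numbers: the shift along the tool's x, y, z in cm, then the turn, a rotation vector about the tool's x, y, z in degrees. A call has 1 to 10 rows; each row shifts and turns the commanded pose from where the row before left it, along the tool's axes as they then stand; what a row does not reach is not made up. A row lasts 1/12 s, in which the tool goes at most 41.7 mm and 7.16 degrees, less where a joint would pass 70% of its speed; a pose out of reach is approached as far as the arm can. A call is refused whole if a number of a shift passes 4.17 or a number of a turn 7.16, either way. A call with a gripper value outside its range is refused whole. "grip" is the opening, from -1 (shut) to 1 (fully open), set as the call begins (left out, the last holds). The fingers move at their own pace and stop on an object; "force" is the grip in N (left out, the last holds). Time passes only in rows, so rows that do not move let the fingers close. It gives the time, the measured TCP pose, the force, the opening and the grip force at its end, in the units of the state.
- get_state(): the state, without advancing time (a new reading comes with each control period).
- optics.get_image(name): name is "side" or "top"; returns the picture (480x640x3 uint8, red, green, blue); there is no depth.
- optics.camera_info(name): a dict with "intrinsics" (3x3 intrinsics, pixels), "world_from_camera" (4x4, takes a point from camera to world coordinates). Camera axes: x right, y down, z forward; pixel columns grow to the right and rows downward; lengths in m; the calibration is good to about 2 mm. A picture is of the moment at which its call begins. camera_info takes no time and is no camera call.
- workorder.sign_off(): hands the job in; it is judged then, once.
The state is a dict: "time_s": time; "joint_positions": joint angles; "joint_velocities": joint speeds; "effort": joint torques, N m; "tcp_pos": TCP position; "tool_rot": TCP orientation; "wrist_force": force on the tool from outside, world axes, zero at the start; "moment": the same for the moment, N m; "finger_gap": finger opening in m; "grasp_force": force on a finger pad.
Only numpy, scipy, OpenCV 4.12 (cv2) and the standard library are available. Lean on these libraries where they do the work, as an engineer would, in place of code of your own. Each camera call takes 0.05 s, during which the arm holds its last target. There are 200 camera calls.

### The job

Pick up the full-size spectacle frame that has no lenses in it and lower it over the two pegs of the tracing cradle, one peg through each lens opening, so that it lies flat on the cradle's bed with its folded temples upward (either way round will do). Set it down rather than dropping it, let go, and leave the sunglasses and the small child's frame where they lie.

Things in the scene. Friction and masses are not known exactly. Their poses are not given: they have to be found in the camera images.
- frame: Dark plastic spectacle frame, no lenses, face down, 140 mm wide (y), 45 (x), 40 g. Origin: underside, midway between the openings; z up. Front 5 mm thick; openings centred at y = +-35 mm, 47 (y) by 35 (x). Folded temples form a bar along y above it, at x = +14 mm, 12 mm wide, 24 to 35 mm above the underside: pinch its middle (y = 0) from above, closing along x, fingertips above the front.
- cradle: Tracing cradle, fixed: white block 90 mm (x) by 180 (y), 45 high, small black display on one long side. Origin: centre of its underside; z up. Its flat top is the bed. Two upright steel pegs on it at y = +-35 mm, x = 0: 14 mm thick, 16 high, tapering to 6 at the tip. On them the empty frame has 10 mm of play each way in x, 16 in y, and its temples clear the tips.
- sunglasses: Bystander: spectacles of the same shape, size, colour and axes as the empty frame, but with opaque brown sun lenses filling both openings. Leave alone.
- small_frame: Bystander: a child's empty frame, the same colour but much smaller: 90 mm wide along y, 37 mm along x, 35 mm tall, with round openings 27 mm across and 46 mm apart, too close together for the pegs. Origin as for the empty frame. Leave alone.
Not all that is in view belongs to the job. Of the things that look like the cradle, take the one that is farthest from the robot's base at the start. What is shaped like the frame but blue is not meant.

How it is judged:
By the outcome, as a careful person would: the job done as asked, in the order asked, and still so for the second after the job is handed in, with the robot touching nothing.
It also fails if it takes over 38 s, if anything falls off the work surface, if the arm or the gripper's body presses on something with over 40 N, if the wrist force passes 120 N, or if a joint passes its speed limit or range.

## Working session

There is one attempt and no reset: what is moved stays moved. The work goes in short steps, Python scripts to look and compute and a tool call to move; the robot and the scene stay as the last step left them, time stands still between calls to the robot, and variables do not carry over. Pictures are saved under pics/ and viewed, at most 10 in all, crops included, and the job is handed in when it is done.

Besides the shell and the picture viewer there is one more tool, called as name(argument=value, ...), one argument or row to a line, values as JSON. jog_arm: Moves the arm, as the interface text tells. Its arguments: {"type":"object","properties":{"series":{"type":"array"},"grip":{"type":"number"},"force":{"type":"number"}},"required":["series"]}

```bash
mkdir -p pics
python3 - <<'E'
from rig import get_state, optics
import cv2,numpy as np
for n in("top","side"):
    cv2.imwrite(f"pics/{n}0.png",optics.get_image(n)[:,:,::-1]); c=optics.camera_info(n)
    print(n,np.round(c["intrinsics"],1).tolist(),np.round(c["world_from_camera"],3).tolist())
s=get_state();print(s["time_s"],s["tcp_pos"],np.round(s["tool_rot"],3).tolist())
E
```

```text
top [[558.3, 0.0, 323.1], [0.0, 558.3, 246.5], [0.0, 0.0, 1.0]] [[-0.105, -0.973, 0.205, 0.222], [-0.994, 0.102, -0.024, 0.09], [0.002, -0.206, -0.978, 1.248], [0.0, 0.0, 0.0, 1.0]]
side [[477.0, 0.0, 319.4], [0.0, 477.0, 239.4], [0.0, 0.0, 1.0]] [[-0.997, -0.042, 0.058, 0.438], [-0.069, 0.74, -0.669, 0.628], [-0.015, -0.671, -0.741, 0.664], [0.0, 0.0, 0.0, 1.0]]
0.1 [ 0.16295343 -0.6027552   0.2436474 ] [[0.965, 0.261, -0.0], [0.261, -0.965, 0.002], [0.0, -0.002, -1.0]]
```

View pics/top0.png

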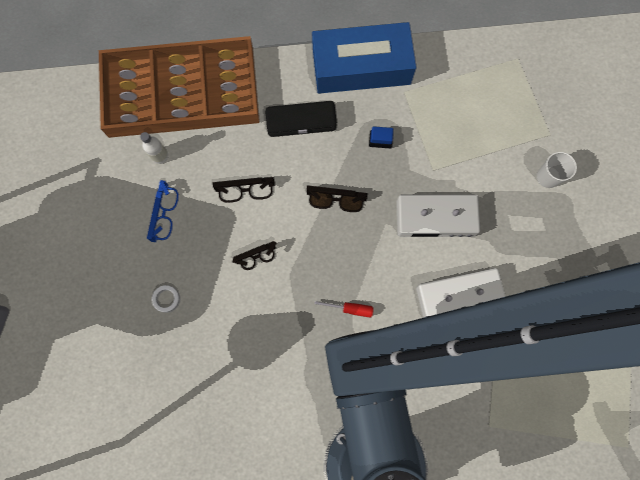

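View pics/side0.png

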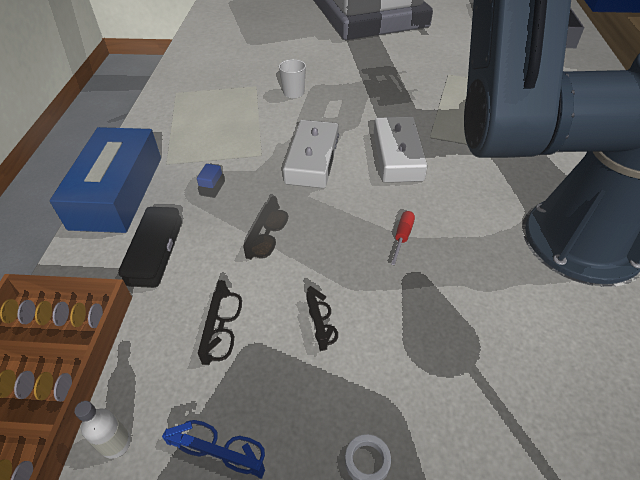

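Candidates for the frame (top view): black with no lenses at (244,189); brown-lensed sunglasses at (337,198); small child's frame at (256,256); blue frame at (163,210). I choose (244,189). There are cradles at (439,215) and (462,293), and (439,215) looks farther from the base. I'll check both choices in one close crop.

Run:
```python
import cv2,numpy as np
a=cv2.imread("pics/top0.png");b=cv2.imread("pics/side0.png")
r=lambda i,x,y:cv2.resize(i[y:y+75,x:x+100],(400,300),interpolation=cv2.INTER_NEAREST)
# 4x tiles, origins: top frame (195,150) top cradle (390,175) ; side frame (170,275) side cradle (265,115)
cv2.imwrite("pics/crop.png",np.vstack([np.hstack([r(a,195,150),r(a,390,175)]),np.hstack([cv2.resize(b[270:370,170:270],(400,300),interpolation=0),r(b,265,115)])]))
```

```text
(no output)
```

View pics/crop.png

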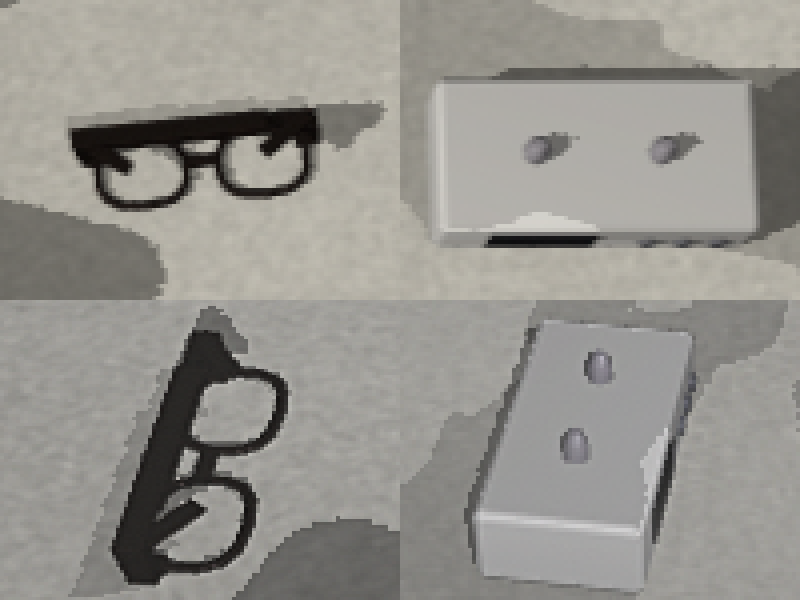

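The crop shows that the chosen frame is empty: floor is visible through both openings, and the bar is on the upper side. The far cradle has two pegs, at about (424,212) and (455,212), with the display on its lower side. Next I'll fit both poses using the two views.

```bash
cat > h.py <<'E'
import cv2,numpy as np
from rig import optics,get_state
from scipy.optimize import least_squares,minimize
from scipy.spatial.transform import Rotation as R
def proj(n,P):
    c=optics.camera_info(n);T=np.linalg.inv(c["world_from_camera"]);P=np.asarray(P,float)
    return cv2.projectPoints(P.reshape(-1,1,3),cv2.Rodrigues(T[:3,:3])[0],T[:3,3],c["intrinsics"],None)[0][:,0]
def place(p,L,z=0):
    L=np.asarray(L,float);return L@R.from_euler("z",p[2]).as_matrix().T+[p[0],p[1],z]
def fitpts(L,obs,p0,z=0):
    f=lambda p:np.concatenate([(proj(n,place(p,[L[i] for i in o],z))-list(o.values())).ravel() for n,o in obs.items()])
    r=least_squares(f,p0,x_scale=[.01,.01,.05],loss="soft_l1");return r.x,f(r.x)
def ray(n,uv,z):
    c=optics.camera_info(n);W=np.array(c["world_from_camera"]);d=W[:3,:3]@np.linalg.inv(c["intrinsics"])@[*uv,1]
    return W[:3,3]+d*(z-W[2,3])/d[2]
S=6
def render(n,p,sh,off):
    m=np.zeros(sh,np.uint8);q=lambda L:np.int32(np.round((proj(n,place(p,L))-off+.5)*S*16))
    t=np.linspace(0,2*np.pi,40);se=lambda a,b,y,z:np.c_[b*np.sign(np.cos(t))*abs(np.cos(t))**.7,y+a*np.sign(np.sin(t))*abs(np.sin(t))**.7,0*t+z]
    for y in(-.035,.035):
        o=np.zeros_like(m);i=o.copy();j=o.copy()
        cv2.fillPoly(o,[cv2.convexHull(np.vstack([q(se(.028,.0225,y,z)) for z in(0,.005)]))],255,shift=4)
        cv2.fillPoly(i,[q(se(.0235,.0175,y,0))],255,shift=4);cv2.fillPoly(j,[q(se(.0235,.0175,y,.005))],255,shift=4)
        m|=o&~(i&j)
    box=lambda x0,x1,y0,y1,z0,z1:[[x,y,z] for x in(x0,x1) for y in(y0,y1) for z in(z0,z1)]
    for b in(box(.008,.020,-.066,.066,.024,.035),box(.008,.02,-.07,-.06,0,.03),box(.008,.02,.06,.07,0,.03)):
        cv2.fillConvexPoly(m,cv2.convexHull(q(b)),255,shift=4)
    return m
def fitframe(imgs,rois,p0,thr=70):
    ms={}
    for n,(x,y,w,h) in rois.items():
        g=cv2.cvtColor(imgs[n][y:y+h,x:x+w],cv2.COLOR_RGB2GRAY)
        ms[n]=cv2.resize(g,None,fx=S,fy=S,interpolation=cv2.INTER_LINEAR)<thr
    def cost(v):
        p=[v[0]/100,v[1]/100,v[2]/10];e=0
        for n,m in ms.items():
            r=render(n,p,m.shape,np.array(rois[n][:2],float))>0;e+=1-(r&m).sum()/(r|m).sum()
        return e
    b=min((minimize(cost,[p0[0]*100+a,p0[1]*100+c,p0[2]*10+d],method="Nelder-Mead",options=dict(initial_simplex=None)) for a in(-.3,.3) for c in(-.3,.3) for d in(-.5,.5)),key=lambda r:r.fun)
    return np.array([b.x[0]/100,b.x[1]/100,b.x[2]/10]),b.fun
E
python3 - <<'E'
from h import *
im={n:cv2.imread(f"pics/{n}0.png")[:,:,::-1].copy() for n in("top","side")}
a=ray("top",(230,200),0);b=ray("top",(261,197),0);print("lens",a,b)
d=a-b;y=np.arctan2(-d[0],d[1]);m=(a+b)/2
for k in ({"top":(205,165,75,45),"side":(185,265,70,105)},{"top":(205,165,75,45)},{"side":(185,265,70,105)}):
    print(fitframe(im,k,[m[0],m[1],y]))
T=lambda x,y:(390+(x-400)/4-.4,175+y/4-.4);Q=lambda x,y:(265+(x-400)/4-.4,115+(y-300)/4-.4)
L=[[.045,.09,.045],[.045,-.09,.045],[-.045,-.09,.045],[-.045,.09,.045],[0,.035,.061],[0,-.035,.061]]
t={0:T(437,80),1:T(750,80),2:T(753,232),3:T(440,235),4:T(543,140),5:T(668,140)}
s={0:Q(477,513),1:Q(540,320),2:Q(693,333),3:Q(645,527),4:Q(576,432),5:Q(598,352)}
p0=[*ray("top",(439,212),.045)[:2],0]
for o in({"top":t,"side":s},{"top":t},{"side":s}):
    p,r=fitpts(L,o,p0);print("cradle",p,np.round(r,1))
print("other",ray("top",(462,293),.045))
E
```

```text
lens [0.61663848 0.26291961 0.        ] [0.61635344 0.19067437 0.        ]Traceback (most recent call last):
  File "<stdin>", line 6, in <module>
  File "h.py", line 39, in fitframe
    b=min((minimize(cost,[p0[0]*100+a,p0[1]*100+c,p0[2]*10+d],method="Nelder-Mead",options=dict(initial_simplex=None)) for a in(-.3,.3) for c in(-.3,.3) for d in(-.5,.5)),key=lambda r:r.fun)
  File "h.py", line 39, in <genexpr>
    b=min((minimize(cost,[p0[0]*100+a,p0[1]*100+c,p0[2]*10+d],method="Nelder-Mead",options=dict(initial_simplex=None)) for a in(-.3,.3) for c in(-.3,.3) for d in(-.5,.5)),key=lambda r:r.fun)
           ~~~~~~~~^^^^^^^^^^^^^^^^^^^^^^^^^^^^^^^^^^^^^^^^^^^^^^^^^^^^^^^^^^^^^^^^^^^^^^^^^^^^^^^^^^^^^^^^^^^^^^^^^^^
    res = _minimize_neldermead(fun, x0, args, callback, bounds=bounds,
                               **options)
    fxcc = func(xcc)
    fx = function(np.copy(x), *(wrapper_args + args))
  File "h.py", line 37, in cost
    r=render(n,p,m.shape,np.array(rois[n][:2],float))>0;e+=1-(r&m).sum()/(r|m).sum()
      ~~~~~~^^^^^^^^^^^^^^^^^^^^^^^^^^^^^^^^^^^^^^^^^
  File "h.py", line 22, in render
    cv2.fillPoly(o,[cv2.convexHull(np.vstack([q(se(.028,.0225,y,z)) for z in(0,.005)]))],255,shift=4)
                                              ~^^^^^^^^^^^^^^^^^^^^
  File "h.py", line 18, in <lambda>
    m=np.zeros(sh,np.uint8);q=lambda L:np.int32(np.round((proj(n,place(p,L))-off+.5)*S*16))
                                                          ~~~~^^^^^^^^^^^^^^
  File "h.py", line 6, in proj
    c=optics.camera_info(n);T=np.linalg.inv(c["world_from_camera"]);P=np.asarray(P,float)
ValueError: time passes only in moves, steps and waits
```

The frame is at (0.632, 0.225) with yaw ≈ 0, and the cradle at (0.522, −0.205) with yaw ≈ −0.096. The other cradle is nearer, at 0.41 m against 0.56 m. I'll turn the tool first so that its y axis lies along world x.

jog_arm(
  series=[
    [0,0,0,0,0,-7],
    [0,0,0,0,0,-7],
    [0,0,0,0,0,-7],
    [0,0,0,0,0,-7],
    [0,0,0,0,0,-7],
    [0,0,0,0,0,-7],
    [0,0,0,0,0,-7],
    [0,0,0,0,0,-7],
    [0,0,0,0,0,-7],
    [0,0,0,0,0,-7],
  ],
  grip=0.1,
)

```text
time_s: 0.93
tcp_pos: [0.163, -0.6029, 0.2439]
tool_rot: [[0.079, 0.997, -0.0], [0.997, -0.079, 0.001], [0.001, -0.0, -1.0]]
wrist_force: [0.7, -0.6, -0.7]
finger_gap: 0.0482
grasp_force: 0.0
```

jog_arm(
  series=[
    [0,0,0,0,0,-4.9],
    [3.4,2,0,0,0,0],
    [3.4,2,0,0,0,0],
    [3.4,2,0,0,0,0],
    [3.4,2,0,0,0,0],
    [3.4,2,0,0,0,0],
    [3.4,2,0,0,0,0],
    [3.4,2,0,0,0,0],
    [3.4,2,0,0,0,0],
    [3.4,2,0,0,0,0],
  ],
)

```text
time_s: 1.77
tcp_pos: [0.3433, -0.2954, 0.2444]
tool_rot: [[0.0, 1.0, -0.0], [1.0, -0.0, 0.0], [0.0, -0.0, -1.0]]
wrist_force: [0.6, -1.0, 1.1]
finger_gap: 0.0479
grasp_force: 0.0
```

jog_arm(
  series=[
    [3.4,2,0,0,0,0],
    [3.4,2,0,0,0,0],
    [3.4,2,0,0,0,0],
    [3.4,2,0,0,0,0],
    [3.4,2,0,0,0,0],
    [3.4,2,0,0,0,0],
    [3.4,2,0,0,0,0],
    [3.4,2,0,0,0,0],
    [3.4,2,0,0,0,0],
    [3.4,2,0,0,0,0],
  ],
)

```text
time_s: 2.6
tcp_pos: [0.5432, 0.0448, 0.2443]
tool_rot: [[-0.001, 1.0, -0.001], [1.0, 0.001, -0.0], [-0.0, -0.001, -1.0]]
wrist_force: [0.7, -0.4, -0.0]
finger_gap: 0.0478
grasp_force: 0.0
```

jog_arm(
  series=[
    [3.0,1.7,1.5,0,0,0],
    [3.0,1.7,1.5,0,0,0],
    [3.0,1.7,1.5,0,0,0],
    [3.0,1.7,1.5,0,0,0],
    [3.0,1.7,1.5,0,0,0],
    [3.0,1.7,1.5,0,0,0],
    [0,0,2,0,0,0],
    [0,0,1,0,0,0],
    [0,0,0,0,0,0],
  ],
)

```text
time_s: 3.35
tcp_pos: [0.6419, 0.2224, 0.1207]
tool_rot: [[-0.001, 1.0, -0.008], [1.0, 0.001, -0.002], [-0.002, -0.008, -1.0]]
wrist_force: [-0.7, 0.5, -1.0]
finger_gap: 0.0477
grasp_force: 0.0
```

Run:
```python
from rig import optics,get_state
import cv2,numpy as np
a=optics.get_image("top")[:,:,::-1];b=optics.get_image("side")[:,:,::-1]
# top origin (195,130), side origin (150,210), 4x / 2.67x
cv2.imwrite("pics/near.png",np.hstack([cv2.resize(a[130:230,195:295],(400,400),interpolation=0),cv2.resize(b[220:370,130:280],(400,400),interpolation=0)]))
s=get_state();print(s["time_s"],s["tcp_pos"])
```

```text
3.45 [0.64403155 0.2218265  0.12414895]
```

View pics/near.png

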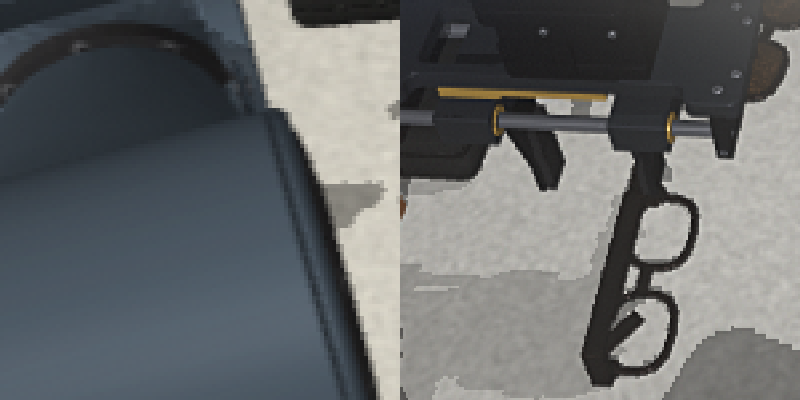

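The crop shows the fingers straddling the bar's line in the side view, with tips at about (185,290) and (226,293). The frame is undisturbed. I'll descend and grip.

jog_arm(
  series=[
    [0.3,0.2,1.5,0,0,0],
    [0,0,2,0,0,0],
    [0,0,2,0,0,0],
    [0,0,1.5,0,0,0],
    [0,0,1,0,0,0],
    [0,0,0.7,0,0,0],
    [0,0,0.5,0,0,0],
    [0,0,0,0,0,0],
  ],
)

```text
time_s: 4.12
tcp_pos: [0.6467, 0.2255, 0.0321]
tool_rot: [[0.0, 1.0, -0.001], [1.0, -0.0, -0.0], [-0.0, -0.001, -1.0]]
wrist_force: [-0.6, -0.0, 0.6]
finger_gap: 0.0477
grasp_force: 0.0
```

Run:
```python
from rig import optics,get_state
import cv2
b=optics.get_image("side")[:,:,::-1]
cv2.imwrite("pics/near2.png",cv2.resize(b[230:380,130:280],(600,600),interpolation=0))
s=get_state();print(s["time_s"],s["tcp_pos"],s["wrist_force"])
```

```text
4.1667 [0.64707144 0.22563106 0.0327592 ] [ 0.08898485 -0.47506166 -0.10417902]
```

View pics/near2.png

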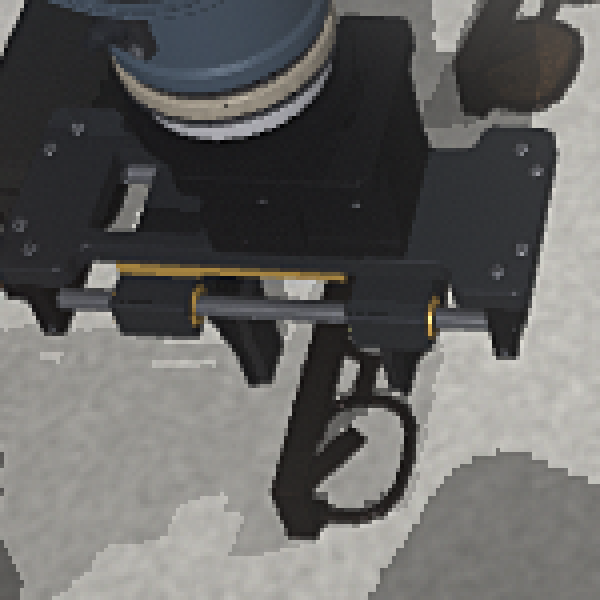

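The fingers straddle the bar near its middle, with tips at about (195,325) and (230,326) in the side view, above the front. I'll close.

jog_arm(
  series=[
    [0,-0.1,0.1,0,0,0],
    [0,0,0,0,0,0],
    [0,0,0,0,0,0],
    [0,0,0,0,0,0],
    [0,0,0,0,0,0],
    [0,0,0,0,0,0],
    [0,0,0,0,0,0],
    [0,0,0,0,0,0],
  ],
  grip=-1,
  force=15,
)

```text
time_s: 4.83
tcp_pos: [0.6459, 0.2258, 0.0317]
tool_rot: [[-0.0, 1.0, 0.0], [1.0, 0.0, 0.0], [0.0, 0.0, -1.0]]
wrist_force: [-0.7, -0.2, 0.3]
finger_gap: 0.0113
grasp_force: 15.0
```

jog_arm(
  series=[
    [0,0,-0.5,0,0,0],
    [0,0,-1,0,0,0],
    [0,0,-1.5,0,0,0],
    [0,0,-2,0,0,0],
    [0,0,-2,0,0,0],
    [0,0,-2,0,0,0],
    [0,0,-2,0,0,0],
    [0,0,-1,0,0,0],
    [0,0,0,0,0,0],
  ],
)

```text
time_s: 5.58
tcp_pos: [0.648, 0.2262, 0.1561]
tool_rot: [[-0.0, 1.0, 0.008], [1.0, 0.0, 0.001], [0.001, 0.008, -1.0]]
wrist_force: [0.6, 0.8, 0.8]
finger_gap: 0.0122
grasp_force: 15.0
```

jog_arm(
  series=[
    [-1,-0.3,0,0,0,0],
    [-2,-0.5,0,0,0,0],
    [-3,-0.8,0,0,0,0],
    [-3,-0.8,0,0,0,0],
    [-3,-0.8,0,0,0,0],
    [-3,-0.8,0,0,0,0],
    [-3,-0.8,0,0,0,0],
    [-3,-0.8,0,0,0,0],
    [-3,-0.8,0,0,0,0],
    [-3,-0.8,0,0,0,0],
  ],
)

```text
time_s: 6.42
tcp_pos: [0.5715, -0.0458, 0.15]
tool_rot: [[-0.0, 1.0, -0.004], [1.0, 0.0, 0.001], [0.001, -0.004, -1.0]]
wrist_force: [0.6, -0.9, -0.8]
finger_gap: 0.0117
grasp_force: 15.0
```

jog_arm(
  series=[
    [-3,-0.8,0,0,0,0],
    [-3,-0.8,0,0,0,0],
    [-3,-0.8,0,0,0,0],
    [-3,-0.7,0,0,0,0],
    [-2.2,-0.7,0,0,0,0],
    [-1,0,0,0,0,2],
    [0,0,0,0,0,2.5],
    [0,0,0,0,0,1.2],
    [0,0,0,0,0,0],
    [0,0,0,0,0,0],
  ],
)

```text
time_s: 7.25
tcp_pos: [0.5354, -0.1953, 0.1509]
tool_rot: [[0.098, 0.995, -0.001], [0.995, -0.098, 0.001], [0.001, -0.002, -1.0]]
wrist_force: [-0.7, -0.1, 0.1]
finger_gap: 0.0115
grasp_force: 15.0
```

Run:
```python
from h import *
for n in("top","side"): cv2.imwrite(f"pics/{n}1.png",optics.get_image(n)[:,:,::-1])
s=get_state();print(s["time_s"],s["tcp_pos"],s["tool_rot"].round(3).tolist(),s["finger_gap"],s["joint_positions"].round(2))
a=cv2.imread("pics/top1.png");b=cv2.imread("pics/side1.png")
cv2.imwrite("pics/hold.png",np.hstack([cv2.resize(a[140:290,365:515],(400,400),interpolation=0),cv2.resize(b[60:210,240:390],(400,400),interpolation=0)]))
```

```text
7.35 [ 0.53578905 -0.1953044   0.15128282] [[0.098, 0.995, -0.001], [0.995, -0.098, 0.001], [0.0, -0.001, -1.0]] 0.01139073593351718 [-0.55  0.58  1.66  0.    0.91 -0.45]
```

View pics/hold.png

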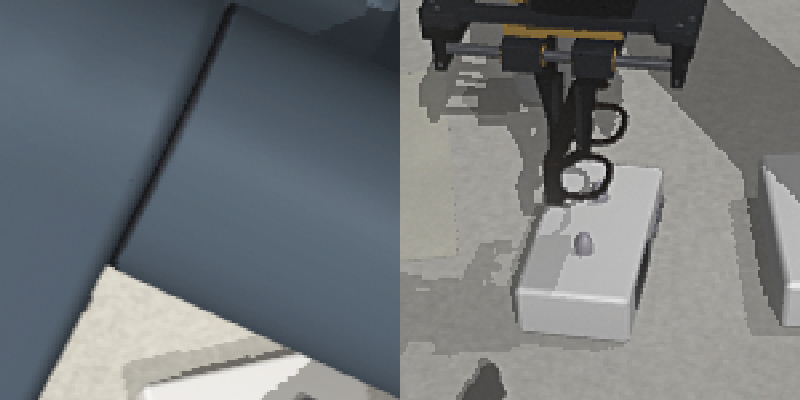

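The frame hangs level from the bar's middle, with the near lens ring at side px (310,126). I'll lower it to just above the pegs and compare.

jog_arm(
  series=[
    [-0.6,0.1,1,0,0,0],
    [-0.5,0,1.5,0,0,0],
    [0,0,1.5,0,0,0],
    [0,0,0.8,0,0,0],
    [0,0,0,0,0,0],
    [0,0,0,0,0,0],
  ],
)

```text
time_s: 7.85
tcp_pos: [0.5355, -0.207, 0.1029]
tool_rot: [[0.099, 0.995, -0.001], [0.995, -0.099, 0.001], [0.001, -0.001, -1.0]]
wrist_force: [0.2, -0.4, 0.5]
finger_gap: 0.0117
grasp_force: 15.0
```

Run:
```python
from h import *
b=optics.get_image("side")[:,:,::-1].copy()
s=get_state();t=s["tcp_pos"];print(s["time_s"],t,s["wrist_force"])
yaw=np.arctan2(s["tool_rot"][1,1],s["tool_rot"][0,1])
o=t-R.from_euler("z",yaw).apply([.014,0.0005,0]);p=[o[0],o[1],yaw];print("frame",p)
# overlay of expected opening contours (red) and pegs tips at fitted cradle (green)
x0,y0,w,k=270,80,100,6
c=cv2.resize(b[y0:y0+w,x0:x0+w],None,fx=k,fy=k,interpolation=0)
th=np.linspace(0,2*np.pi,40)
for y in(-.035,.035):
    L=np.c_[.0175*np.cos(th),y+.0235*np.sin(th),0*th]
    cv2.polylines(c,[np.int32((proj("side",place(p,L,t[2]-.0285))-[x0,y0]+.5)*k)],True,(0,0,255),1)
    for z,r in((.061,.003),(.045,.007)):
        L=np.c_[r*np.cos(th),y+r*np.sin(th),0*th]
        cv2.polylines(c,[np.int32((proj("side",place([.5222,-.205,-.096],L,z))-[x0,y0]+.5)*k)],True,(0,255,0),1)
cv2.imwrite("pics/over.png",c)
```

```text
7.9 [ 0.53602106 -0.20728435  0.10354974] [-0.08856379  0.31569185 -0.31887908]
frame [np.float64(0.5220400555716145), np.float64(-0.2064002660971186), np.float64(-0.09884998955853082)]
```

View pics/over.png

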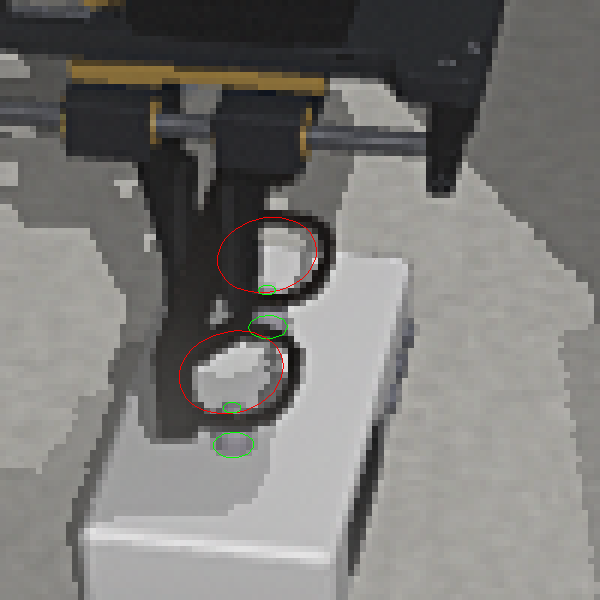

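The predicted openings (red) match the real rings, and the peg bases (green) match the pegs at crop (233,443) and (268,327). The alignment is good, so I'll lower slowly.

jog_arm(
  series=[
    [0.1,0,0.4,0,0,0],
    [0,0,0.4,0,0,0],
    [0,0,0.4,0,0,0],
    [0,0,0.4,0,0,0],
    [0,0,0.3,0,0,0],
    [0,0,0.2,0,0,0],
    [0,0,0.1,0,0,0],
    [0,0,0,0,0,0],
  ],
)

```text
time_s: 8.57
tcp_pos: [0.5357, -0.2063, 0.0812]
tool_rot: [[0.099, 0.995, -0.001], [0.995, -0.099, 0.0], [0.0, -0.001, -1.0]]
wrist_force: [-0.8, 0.1, -0.7]
finger_gap: 0.012
grasp_force: 15.0
```

jog_arm(
  series=[
    [0,0,0.1,0,0,0],
    [0,0,0.1,0,0,0],
    [0,0,0.1,0,0,0],
    [0,0,0,0,0,0],
    [0,0,0,0,0,0],
  ],
)

```text
time_s: 8.98
tcp_pos: [0.5359, -0.2063, 0.0785]
tool_rot: [[0.099, 0.995, -0.0], [0.995, -0.099, 0.0], [0.0, -0.0, -1.0]]
wrist_force: [-0.2, -0.1, 0.2]
finger_gap: 0.0116
grasp_force: 15.0
```

jog_arm(
  series=[
    [0,0,0.1,0,0,0],
    [0,0,0,0,0,0],
    [0,0,0,0,0,0],
  ],
)

```text
time_s: 9.23
tcp_pos: [0.5359, -0.2063, 0.0775]
tool_rot: [[0.099, 0.995, -0.0], [0.995, -0.099, 0.0], [0.0, -0.0, -1.0]]
wrist_force: [0.1, -0.3, -0.2]
finger_gap: 0.0122
grasp_force: 15.0
```

jog_arm(
  series=[
    [0,0,0.05,0,0,0],
    [0,0,0,0,0,0],
    [0,0,0,0,0,0],
  ],
)

```text
time_s: 9.48
tcp_pos: [0.5359, -0.2063, 0.077]
tool_rot: [[0.099, 0.995, -0.0], [0.995, -0.099, 0.0], [0.0, -0.0, -1.0]]
wrist_force: [-0.3, -0.2, 0.4]
finger_gap: 0.012
grasp_force: 15.0
```

jog_arm(
  series=[
    [0,0,0.05,0,0,0],
    [0,0,0,0,0,0],
    [0,0,0,0,0,0],
  ],
)

```text
time_s: 9.73
tcp_pos: [0.536, -0.2063, 0.0767]
tool_rot: [[0.099, 0.995, 0.0], [0.995, -0.099, -0.0], [-0.0, 0.0, -1.0]]
wrist_force: [0.2, -0.6, 1.2]
finger_gap: 0.0121
grasp_force: 15.0
```

jog_arm(
  series=[
    [0,0,0.05,0,0,0],
    [0,0,0,0,0,0],
    [0,0,0,0,0,0],
  ],
)

```text
time_s: 9.98
tcp_pos: [0.536, -0.2064, 0.0766]
tool_rot: [[0.099, 0.995, 0.0], [0.995, -0.099, -0.0], [-0.0, 0.0, -1.0]]
wrist_force: [-1.8, 1.6, 5.6]
finger_gap: 0.012
grasp_force: 15.0
```

Contact came at the expected height, 5.6 N. I'll release, rise and retreat.

jog_arm(
  series=[
    [0,0,-0.05,0,0,0],
    [0,0,0,0,0,0],
    [0,0,0,0,0,0],
    [0,0,0,0,0,0],
    [0,0,0,0,0,0],
  ],
  grip=-0.2,
)

```text
time_s: 10.4
tcp_pos: [0.5358, -0.2063, 0.0763]
tool_rot: [[0.099, 0.995, -0.0], [0.995, -0.099, 0.0], [0.0, -0.0, -1.0]]
wrist_force: [-0.5, -0.2, -0.6]
finger_gap: 0.0331
grasp_force: 0.0
```

jog_arm(
  series=[
    [0,0,-0.4,0,0,0],
    [0,0,-0.8,0,0,0],
    [0,0,-1.5,0,0,0],
    [0,0,-2,0,0,0],
    [0,0,-3,0,0,0],
    [0,0,-3,0,0,0],
    [0,0,-3,0,0,0],
    [0,0,-2,0,0,0],
    [0,0,0,0,0,0],
  ],
)

```text
time_s: 11.15
tcp_pos: [0.5385, -0.2078, 0.2394]
tool_rot: [[0.099, 0.995, 0.01], [0.995, -0.099, -0.006], [-0.005, 0.01, -1.0]]
wrist_force: [1.1, 0.1, -0.1]
finger_gap: 0.0351
grasp_force: 0.0
```

jog_arm(
  series=[
    [-3,-1,0,0,0,0],
    [-3,-1,0,0,0,0],
    [-3,-1,0,0,0,0],
    [-3,-1,0,0,0,0],
    [-3,-1,0,0,0,0],
    [-3,-1,0,0,0,0],
    [-3,-1,0,0,0,0],
    [-3,-1,0,0,0,0],
    [-2,-1,0,0,0,0],
    [0,0,0,0,0,0],
  ],
)

```text
time_s: 11.98
tcp_pos: [0.418, -0.4604, 0.2331]
tool_rot: [[0.104, 0.995, -0.001], [0.995, -0.104, -0.002], [-0.002, -0.001, -1.0]]
wrist_force: [0.8, 0.8, 1.2]
finger_gap: 0.0347
grasp_force: 0.0
```

Run:
```python
from h import *
a=optics.get_image("top")[:,:,::-1];b=optics.get_image("side")[:,:,::-1]
cv2.imwrite("pics/end.png",np.hstack([cv2.resize(a[165:265,390:490],(400,400),interpolation=0),cv2.resize(b[90:200,265:375],(400,400),interpolation=0)]))
s=get_state();print(s["time_s"],s["tcp_pos"])
```

```text
12.0833 [ 0.41969567 -0.45623989  0.23290705]
```

View pics/end.png

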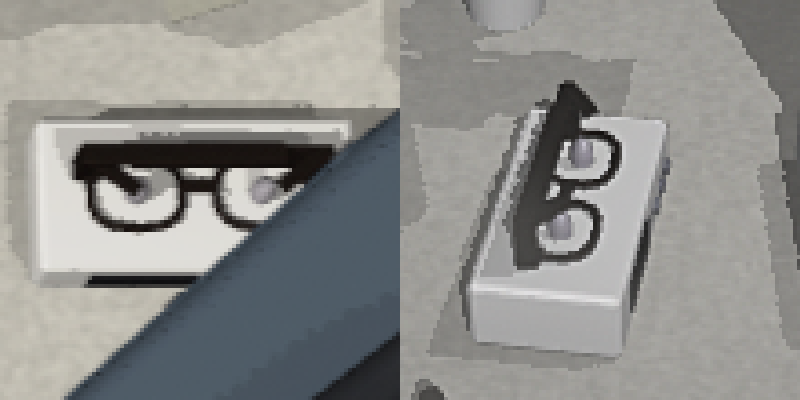

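The frame lies flat on the bed, one peg in each opening (side crop pegs at (563,225) and (580,150)), temples up, with the gripper clear.

```bash
python3 -c "
from rig import workorder;print(workorder.sign_off())"
```

```text
the job is handed in; nothing more can be done
None
```

The empty full-size frame lies flat on the far cradle, one peg through each opening and temples up; it was set down at about 6 N, released and handed in at about 12 s, with the sunglasses and child's frame left alone.

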